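Switch the ball feeder over to the other tray

TASK

Press down the raised paddle of the feeder's seesaw gate so that it rocks over its pivot and leans to the other tray, then push the sliding stop by its handle fully aside, so that all three wax balls roll into that other tray; leave the gate and stop so. Gentle presses and pushes with the fingers are all it takes: do not touch the balls, and leave everything else on the bench where it is.

Things in the scene. Friction and masses are not known exactly. Their poses are not given: they have to be found in the camera images.
- feeder: fixed metal ball feeder, 0.54 m wide. Origin on the bench below the gate's pivot; x points level along the ball lane, away from the robot (within 0.3 rad), y left, z up. The lane runs x 27 to 205 mm at y=0, 40 mm wide inside, floor 108 rising to 129 mm, walls 28 mm; balls roll towards -x onto the gate's middle. Past each gate end a chute (y 90 to 167 mm, walls to 70 mm high) leads to a tray
- gate (a joint): seesaw gate: aluminium trough 190 mm long along feeder y, pivot along feeder x, 76 mm high. -0.26 to 0.26 rad. +0.26: left paddle up, feeds the right tray; -0.26: right paddle up, feeds the left. Starts at either end. A dark round weight (to 88 mm above the pivot, 31 to 55 mm on the robot's side) makes it fall over past the middle and stay; about 0.8 N on the paddle moves it
- paddle_left (a point): top centre of the left thumb paddle, a flat tab on the gate's robot side, 50 mm (feeder x) by 44 mm (feeder y), 4 mm thick, free above. With the gate level it lies at x -57, y +73, z +50 mm from the pivot; about 143 mm above the bench when raised, 106 mm when down
- paddle_right (a point): the same for the right paddle, at y -73 mm
- stop (a joint): sliding stop that holds the balls: a dark steel plate across the lane at feeder x 70 mm. 0 = shut; slides to feeder +y (left) to 0.045 m = fully open, with about 1.2 N of friction, and stays where it is left. The lane is clear from 0.040
- stop_handle (a point): middle of the top edge of the stop's handle, a dark upright plate 40 mm (feeder x) by 6 mm (feeder y) by 60 mm high, top edge 203 mm above the bench, at feeder x 70, y 36 mm when shut. Both faces are free in its upper 40 mm; ball tops nearby are about 147 mm high
- ball0_center (a point): centre of a cream wax ball, 30 mm across, 20 g; the first (next to the stop) of three waiting in a row in the lane behind the stop; not to be touched
- ball1_center (a point): centre of a cream wax ball, 30 mm across, 20 g; the second of three waiting in a row in the lane behind the stop; not to be touched
- ball2_center (a point): centre of a cream wax ball, 30 mm across, 20 g; the third of three waiting in a row in the lane behind the stop; not to be touched
- tray_left (a point): centre of the inner floor of the left white tray (6 mm above the bench), 104 mm by 98 mm inside, walls 60 mm high (22 mm under the chute)
- tray_right (a point): the same for the right tray
- ball0: the first ball itself (origin at a point of its surface)
- ball1: the second ball itself (origin at a point of its surface)
- ball2: the third ball itself (origin at a point of its surface)
- bottle_a: small amber bottle, 42 mm across, 95 mm high, upright on the bench beside the lane, origin at the centre of its underside; to be left alone (left of the lane)
- bottle_b: small amber bottle, 42 mm across, 95 mm high, upright on the bench beside the lane, origin at the centre of its underside; to be left alone (right of the lane)
- cup: small glass tasting cup, 48 mm across, 45 mm high, on the robot's side of the feeder; origin at the centre of its underside; to be left alone
- jar: squat amber jar with white cap, 52 mm across, 55 mm high, on the robot's side of the feeder; origin at the centre of its underside; to be left alone
- beaker: glass beaker, 90 mm across, 120 mm high, far left on the bench; origin at the centre of its underside; to be left alone
- spatula: spatula 190 mm long lying on the bench at the right, nearer the robot; to be left alone
- bowl: steel bowl, 120 mm across, 50 mm high, far right; origin at the centre of its underside; to be left alone

How it is judged:
By the outcome, as a careful person would: the job done as asked, in the order asked, and still so for the second after the job is handed in, with the robot touching nothing.
It also fails if it takes over 48 s, if anything falls off the work surface, if the arm or the gripper's body presses on something with over 40 N, if the wrist force passes 120 N, or if a joint passes its speed limit or range.

ROBOT

A 7-joint arm with a two-finger parallel gripper is mounted at the origin on the work surface. World frame = base frame: x ahead of the robot, y to its left, z up, the work surface at z = 0. Lengths are in m, angles in rad, forces in N, time in s.
With the tool pointing down it reaches from about 0.425 to 0.95 m from the base axis. Payload 4.7 kg.
Tool frame: the origin (TCP) lies at the very end of the fingers, on their centre line; the grasp point (between the pads) lies 19 mm behind it; z points along the fingers, y is the line along which they close (so a half turn about z gives the same grasp; the last joint's range is limited). The gripper opens to 87 mm and grips with 3 to 60 N. Pads are 19 mm wide; open, the fingers measure 117 mm over their backs; the gripper's body (75 mm by 190 mm) begins 51 mm behind the grasp point.
Start: joints at [-1.344, 0.469, -0.049, 1.532, 0.024, 1.141, -0.082], TCP at [0.171, 0.653, 0.223] pointing down, gripper open.
Joint ranges: [-2.59, 2.59], [-0.33, 1.99], [-1.39, 1.29], [0.1, 2.45], [-1.04, 4.18], [0.21, 1.99], [-2.66, 2.66]. Speed limits (rad/s): [2.57, 2.57, 3.14, 3.14, 3.14, 3.14, 3.14].

INTERFACE

Orientations are given as a unit quaternion [w, x, y, z].
In Python, from plant import r gives the robot as it stands.
- The arm moves only by the tool play_rows, never from a script. Its argument "moves" is one flat list of numbers, 7 for each row, row after row: the turn, a rotation vector about the world's x, y, z in degrees, then the shift along the world's x, y, z in m, then the finger opening in m, from 0 to 0.087. In form: [rx, ry, rz, tx, ty, tz, grip, rx, ry, rz, tx, ty, tz, grip, ...]. A call has 1 to 10 rows; each row is the pose to reach, as a shift and turn from the pose commanded when the call began; what a row does not reach only later rows make up. A row lasts 1/8 s, in which the tool goes at most 62.5 mm and 10.7 degrees, less where a joint would pass 70% of its speed; a pose out of reach is approached as far as the arm can. A call with a gripper value outside its range is refused whole. The fingers move at their own pace and stop on an object; the grip force is fixed at half the most. Time passes only in rows, so rows that repeat a pose let the fingers close. It gives the time, the measured TCP pose, the force, the opening and the grip force at its end, in the units of the state.
- r.sense(): the state, without advancing time (a new reading comes with each control period).
- r.snapshot(name): name is "scene" or "top" or "wrist"; returns the picture (420x560x3 uint8, red, green, blue); there is no depth.
- r.camera_params(name): a dict with "intrinsics" (3x3 intrinsics, pixels), "R" (3x3) and "t" (3): a world point X has camera coordinates R X + t. Camera axes: x right, y down, z forward; pixel columns grow to the right and rows downward; lengths in m; the calibration is good to about 2 mm. A picture is of the moment at which its call begins: read the wrist's pose just before it. camera_params takes no time and is no camera call; for the wrist camera it gives the pose at the moment of the call.
- r.hand_in(): hands the job in; it is judged then, once.
The state is a dict: "clock": time; "joint_pos": joint angles; "qd": joint speeds; "tau": joint torques, N m; "tool_pos": TCP position; "tool_rot": TCP orientation; "force": force on the tool from outside, world axes, zero at the start; "moment": the same for the moment, N m; "grip_width": opening from 0.0 (shut) to 1.0 (fully open); "finger_force": force on a finger pad.
Only numpy, scipy, OpenCV 4.12 (cv2) and the standard library are available. Lean on these libraries where they do the work, as an engineer would, in place of code of your own. Each camera call takes 0.05 s, during which the arm holds its last target. There are 200 camera calls.

## Working session

There is one attempt and no reset: what is moved stays moved. The work goes in short steps, Python scripts to look and compute and a tool call to move; the robot and the scene stay as the last step left them, time stands still between calls to the robot, and variables do not carry over. Pictures are saved under pics/ and viewed, at most 10 in all, crops included, and the job is handed in when it is done.

Besides the shell and the picture viewer there is one more tool, called after ">>>" as a command line: name --argument value ..., lists and objects as JSON in quotes. play_rows: Moves the arm, as the interface text tells. Its arguments: {"type":"object","properties":{"moves":{"type":"array","items":{"type":"number"}}},"required":["moves"]}

```bash
mkdir -p pics
python3 - <<'E'
from plant import r
import cv2,numpy as np
for n in("top","scene"):
    p=r.camera_params(n);print(n,np.round(p["intrinsics"],1).tolist(),np.round(p["R"],3).tolist(),np.round(p["t"],3).tolist())
    cv2.imwrite(f"pics/{n}0.png",r.snapshot(n)[:,:,::-1])
s=r.sense();print(s["clock"],s["tool_pos"],s["tool_rot"],s["grip_width"])
E
```

```text
top [[389.9, 0.0, 281.0], [0.0, 389.9, 208.0], [0.0, 0.0, 1.0]] [[0.015, -1.0, 0.001], [-0.996, -0.015, -0.088], [0.088, 0.0, -0.996]] [-0.022, 0.572, 1.246]
scene [[514.1, 0.0, 275.4], [0.0, 514.1, 209.3], [0.0, 0.0, 1.0]] [[0.475, 0.88, 0.013], [0.721, -0.381, -0.579], [-0.504, 0.284, -0.815]] [-0.235, -0.317, 1.677]
0.1 [0.17063194 0.65250789 0.22158464] [-9.50161667e-05  1.27537429e-01  9.91833344e-01 -9.01649636e-04] 0.9983343892967924
```

View pics/top0.png

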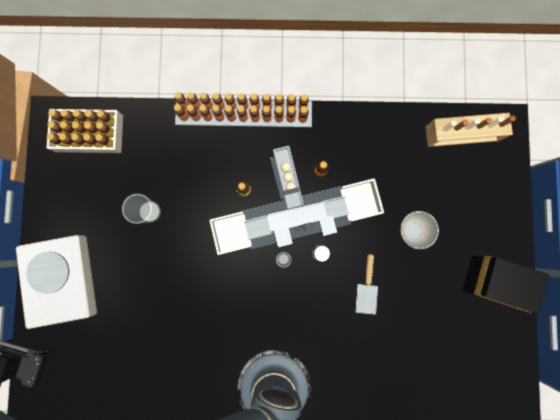

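View pics/scene0.png

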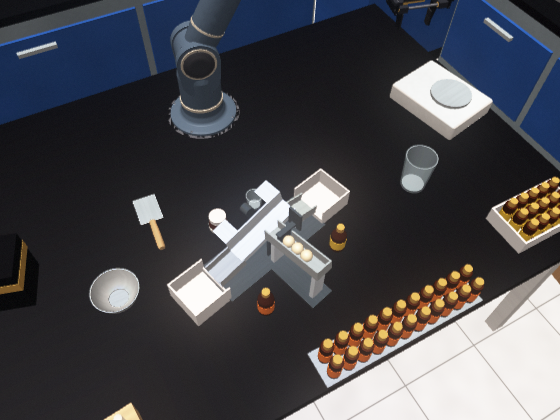

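The top view shows the trays at about (231,233) and (361,201), the lane running up to (285,155), the balls at (285-291,168-187), and the paddles at (283,236) and (328,226). I'll enlarge the views to see which paddle is raised, and compute the feeder frame.

```bash
cat > h.py <<'E'
from plant import r
import cv2,numpy as np
def ray(n,u,v,z,p=None):
    p=p or r.camera_params(n);R=np.array(p["R"]);t=np.array(p["t"])
    c=-R.T@t; d=R.T@np.linalg.inv(p["intrinsics"])@[u,v,1]
    return c+d*(z-c[2])/d[2]
def proj(n,X,p=None):
    p=p or r.camera_params(n);q=np.array(p["intrinsics"])@(np.array(p["R"])@X+p["t"]);return q[:2]/q[2]
E
python3 - <<'E'
from h import *
im=cv2.imread("pics/top0.png")
L=ray("top",231,233,.03);Rr=ray("top",361,201,.03);print("trays",L,Rr)
m=cv2.inRange(cv2.cvtColor(im,cv2.COLOR_BGR2HSV),(12,40,150),(35,140,255))[155:205,270:305]
n,l,s,c=cv2.connectedComponentsWithStats(m)
for i in range(1,n):
    if s[i,4]>8:print(s[i,4],c[i]+[270,155],ray("top",*(c[i]+[270,155]),.132))
y=(L-Rr)[:2];y/=np.linalg.norm(y);yaw=np.arctan2(-y[0],y[1]);print("yaw",yaw)
x=np.array([y[1],-y[0]]);o=((L+Rr)/2)[:2];print("mid",o)
for sg,nm in((1,"L"),(-1,"R")):
  for up in(.143,.106):
    P=np.r_[o-.057*x+sg*.073*y,up];print(nm,up,P,proj("top",P),proj("scene",P))
P=np.r_[o+.07*x+.036*y,.203];print("handle",P,proj("top",P),proj("scene",P))
a=cv2.resize(im[140:280,200:400],None,fx=4,fy=4,interpolation=2);cv2.imwrite("pics/c1.png",a)
b=cv2.imread("pics/scene0.png")[170:330,160:360];cv2.imwrite("pics/c2.png",cv2.resize(b,None,fx=3.7,fy=3.7,interpolation=2))
E
```

```text
trays [0.48801134 0.14700902 0.03      ] [ 0.59831886 -0.27329873  0.03      ]
169 [287.4260355  175.68639053] [ 0.6603643  -0.03119451  0.132     ]
yaw 0.256656548326676
mid [ 0.5431651  -0.06314486]
L 0.143 [ 0.46950128 -0.00700537  0.143     ] [278.37500394 239.16511715] [269.06327723 186.34536584]
L 0.106 [ 0.46950128 -0.00700537  0.106     ] [278.44679298 239.27000114] [269.02536637 195.00000444]
R 0.143 [ 0.50656309 -0.14822301  0.143     ] [326.50794878 227.26723878] [225.37209945 218.05520967]
R 0.106 [ 0.50656309 -0.14822301  0.106     ] [325.08277557 227.74182191] [226.35167339 226.36389877]
handle [ 0.60173366 -0.0105547   0.203     ] [280.24447444 191.86680347] [294.24953956 210.55050475]
```

View pics/c1.png

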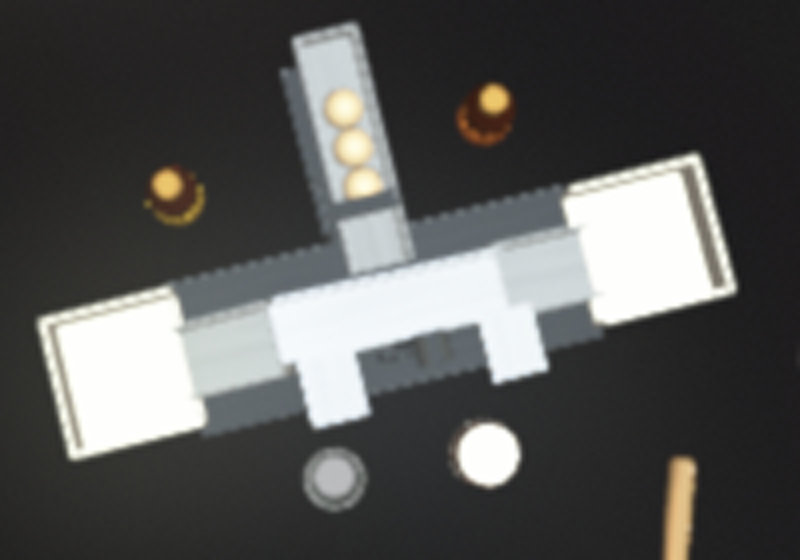

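View pics/c2.png

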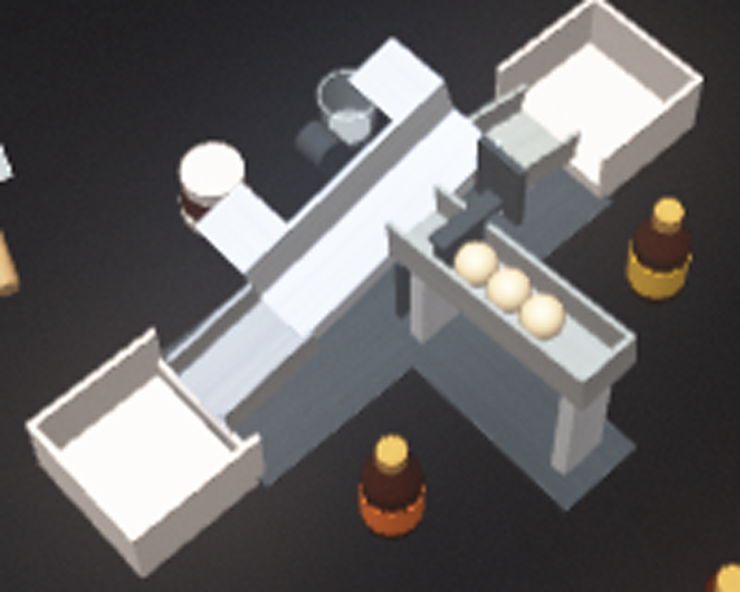

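The left paddle is the raised one: its lateral offset and apparent width match +0.26. The lane, balls and handle projections also agree with the frame, with origin (0.543,-0.063) and yaw 0.257. Next I move above the paddle by an outward arc, closing the fingers and turning 29.4°.

>>> play_rows --moves '[0,0,5,0.04,-0.045,0.01,0,0,0,10,0.08,-0.09,0.02,0,0,0,15,0.12,-0.13,0.03,0,0,0,20,0.16,-0.18,0.04,0,0,0,25,0.2,-0.22,0.05,0,0,0,29.4,0.24,-0.27,0.05,0,0,0,29.4,0.25,-0.32,0.05,0,0,0,29.4,0.26,-0.38,0.05,0,0,0,29.4,0.27,-0.44,0.05,0,0,0,29.4,0.275,-0.5,0.05,0]'

```text
clock: 1.35
tool_pos: [0.4458, 0.1508, 0.2723]
tool_rot: [-0.0, -0.128, 0.992, -0.0]
force: [-0.1, -0.9, 0.5]
grip_width: 0.018
finger_force: 0.0
```

>>> play_rows --moves '[0,0,0,0.01,-0.05,0,0,0,0,0,0.015,-0.1,0,0,0,0,0,0.02,-0.14,0,0,0,0,0,0.02,-0.166,0,0,0,0,0,0.02,-0.166,0,0,0,0,0,0.02,-0.166,0,0]'

```text
clock: 2.1
tool_pos: [0.4656, -0.0118, 0.2724]
tool_rot: [-0.0, -0.129, 0.992, 0.0]
force: [-0.2, 0.2, -0.7]
grip_width: 0.006
finger_force: 0.0
```

Run:
```python
from h import *
s=r.sense();print(s["clock"],s["tool_pos"],s["tool_rot"],s["force"],s["grip_width"])
p=r.camera_params("wrist");im=r.snapshot("wrist")[:,:,::-1].copy()
o=np.array([.5432,-.0631]);x=np.array([.967,.254]);y=np.array([-.254,.967])
F=lambda a,b,z:np.r_[o+a*x+b*y,z]
for nm,P in dict(padc=F(-.057,.0575,.143),L1=F(-.082,.0575-.021,.1375),L2=F(-.082,.0575+.021,.1485),press=F(-.062,.068,.145),h1=F(.05,.036,.203),h2=F(.09,.036,.203)).items():
    q=proj("w",P,p);print(nm,q,P);cv2.circle(im,tuple(int(v) for v in q),3,(0,0,255),-1)
cv2.imwrite("pics/w1.png",im)
```

```text
2.1 [ 0.46557683 -0.01176528  0.27235529] [-2.25225979e-04 -1.28979805e-01  9.91647139e-01  3.33255510e-04] [-0.22183319  0.18832763 -0.73156529] 0.0061076199670183915
padc [258.62734191 201.84623673] [ 0.473476  -0.0219755  0.143    ]
L1 [236.47656174 174.84447525] [ 0.454635  -0.0486325  0.1375   ]
L2 [281.11348465 176.9423535 ] [ 0.443967  -0.0080185  0.1485   ]
press [269.64569347 197.258532  ] [ 0.465974 -0.013092  0.145   ]
h1 [231.98136858 340.24759777] [ 0.582406 -0.015588  0.203   ]
h2 [233.35902042 378.62612819] [ 0.621086 -0.005428  0.203   ]
```

View pics/w1.png

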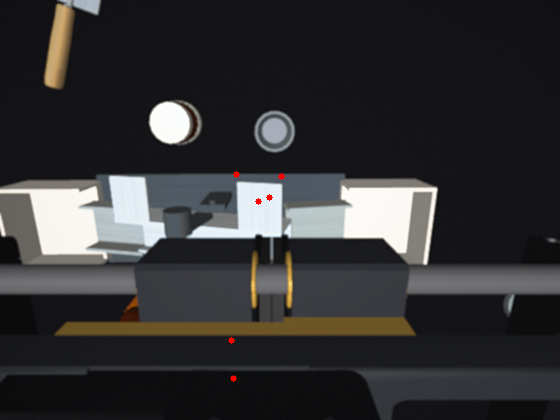

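The wrist view shows the left paddle's outer corners at (238,182) and (283,184), about 7 px nearer the lane than predicted. I shift about 6 mm along +x and press.

>>> play_rows --moves '[0,0,0,0.006,0.001,-0.04,0,0,0,0,0.006,0.001,-0.08,0,0,0,0,0.006,0.001,-0.107,0,0,0,0,0.006,0.001,-0.115,0,0,0,0,0.006,0.001,-0.122,0,0,0,0,0.006,0.001,-0.129,0,0,0,0,0.006,0.001,-0.136,0,0,0,0,0.006,0.001,-0.143,0,0,0,0,0.006,0.001,-0.149,0,0,0,0,0.006,0.001,-0.154,0]'

```text
clock: 3.4
tool_pos: [0.4716, -0.0121, 0.1181]
tool_rot: [-0.0, -0.128, 0.992, -0.0]
force: [0.5, 0.3, 0.3]
grip_width: 0.01
finger_force: 0.0
```

>>> play_rows --moves '[0,0,0,0,0,0,0,0,0,0,0,0,0,0,0,0,0,0,0,0.02,0,0,0,0,0,0,0.07,0,0,0,0,0,0,0.13,0,0,0,0,0,0,0.154,0,0,0,0,0,0,0.154,0]'

```text
clock: 4.28
tool_pos: [0.473, -0.0119, 0.2747]
tool_rot: [0.003, -0.128, 0.992, 0.0]
force: [-1.2, -0.7, -0.1]
grip_width: 0.005
finger_force: 0.0
```

Run:
```python
from h import *
s=r.sense();print(s["clock"],s["tool_pos"],s["force"])
a=r.snapshot("wrist")[:,:,::-1][100:300];b=cv2.resize(r.snapshot("scene")[:,:,::-1][170:310,160:360],(560,392),interpolation=2)
cv2.imwrite("pics/w2.png",np.vstack([a,b]))
```

```text
4.275 [ 0.4729855  -0.01194284  0.27474609] [-1.20397292 -0.69347141 -0.10812905]
```

View pics/w2.png

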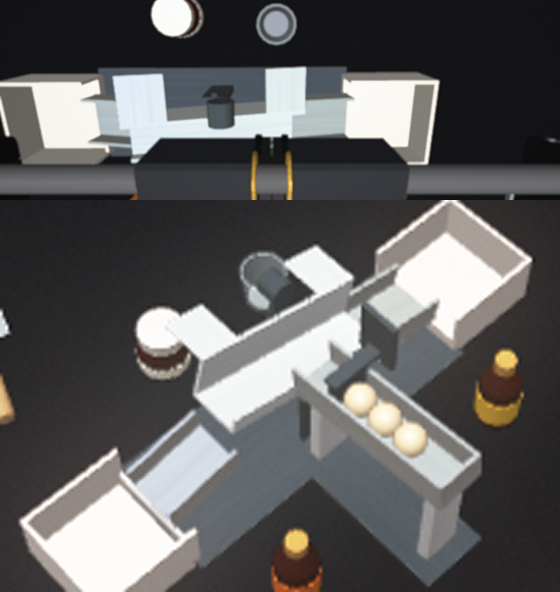

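The gate has rocked over: the right paddle is up, the weight leans left and the trough slopes to the left tray. The balls are still held behind the stop. In the scene picture the handle's top is at about (296,211), within 2 px of prediction. I go to its right side, lower, and push.

>>> play_rows --moves '[0,0,0,0.05,-0.015,0,0,0,0,0,0.1,-0.03,0,0,0,0,0,0.145,-0.037,0,0,0,0,0,0.145,-0.037,0,0,0,0,0,0.145,-0.037,-0.05,0,0,0,0,0.145,-0.037,-0.085,0,0,0,0,0.145,-0.037,-0.098,0,0,0,0,0.145,-0.037,-0.098,0]'

```text
clock: 5.38
tool_pos: [0.6158, -0.0488, 0.1739]
tool_rot: [-0.001, -0.128, 0.992, 0.0]
force: [0.3, -0.3, 0.2]
grip_width: 0.005
finger_force: 0.0
```

>>> play_rows --moves '[0,0,0,-0.0025,0.01,0,0,0,0,0,-0.005,0.019,0,0,0,0,0,-0.0075,0.028,0,0,0,0,0,-0.01,0.037,0,0,0,0,0,-0.012,0.045,0,0,0,0,0,-0.014,0.052,0,0,0,0,0,-0.0155,0.058,0,0,0,0,0,-0.0165,0.062,0,0,0,0,0,-0.0175,0.066,0,0,0,0,0,-0.0175,0.066,0]'

```text
$.moves: bad value
```

Run:
```python
from h import *
s=r.sense();print(s["clock"],s["tool_pos"],s["force"])
b=cv2.resize(r.snapshot("scene")[:,:,::-1][150:310,160:380],None,fx=3.5,fy=3.5,interpolation=2)
cv2.imwrite("pics/s3.png",b)
```

```text
5.375 [ 0.61580931 -0.04880587  0.17388587] [ 0.3419271  -0.30150337  0.23024854]
```

View pics/s3.png

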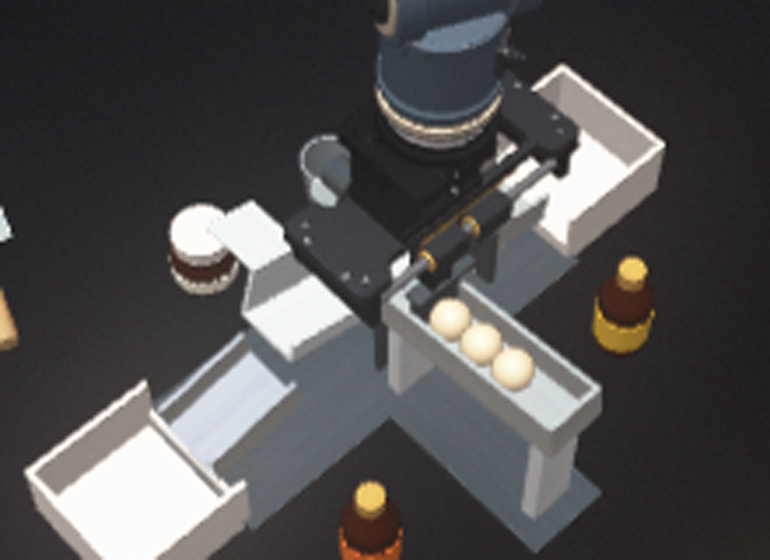

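The push call was refused, apparently because the values had too many decimals, so nothing moved. The picture shows the gripper in place over the lane on the handle's right, with the balls still behind the stop. I resend with rounder numbers.

>>> play_rows --moves '[0,0,0,-0.003,0.01,0,0,0,0,0,-0.005,0.019,0,0,0,0,0,-0.007,0.028,0,0,0,0,0,-0.01,0.037,0,0,0,0,0,-0.012,0.045,0,0,0,0,0,-0.014,0.052,0,0,0,0,0,-0.015,0.058,0,0,0,0,0,-0.016,0.062,0,0,0,0,0,-0.017,0.066,0,0,0,0,0,-0.017,0.066,0]'

```text
$.moves: bad value
```

Run:
```python
from h import *
s=r.sense();print(s["clock"],s["tool_pos"],s["force"])
b=cv2.resize(r.snapshot("scene")[:,:,::-1][150:310,160:380],None,fx=3.5,fy=3.5,interpolation=2)
cv2.imwrite("pics/s4.png",b)
```

```text
5.425 [ 0.61683821 -0.04896193  0.17517966] [ 0.52817927 -0.69381143  0.60236044]
```

View pics/s4.png

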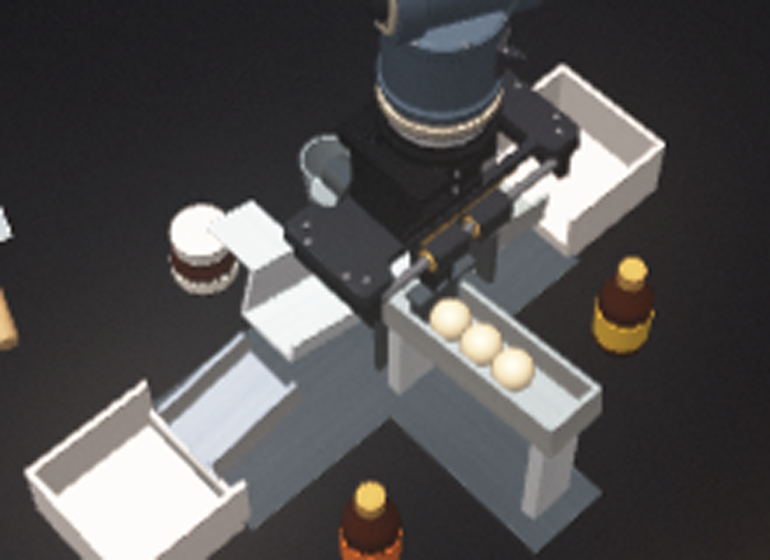

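Refused again and nothing moved, so the picture is unchanged. I'll probe with a single row.

>>> play_rows --moves '[0,0,0,-0.003,0.01,0,0]'

```text
clock: 5.6
tool_pos: [0.6146, -0.0397, 0.1762]
tool_rot: [0.001, -0.127, 0.992, -0.0]
force: [-0.7, 1.0, -1.0]
grip_width: 0.003
finger_force: 0.0
```

A single row works. I continue in smaller calls.

>>> play_rows --moves '[0,0,0,-0.002,0.009,0,0,0,0,0,-0.005,0.018,0,0,0,0,0,-0.007,0.027,0,0,0,0,0,-0.009,0.035,0,0]'

```text
clock: 6.1
tool_pos: [0.6047, -0.0037, 0.1749]
tool_rot: [0.0, -0.128, 0.992, -0.0]
force: [-0.1, -0.6, 2.0]
grip_width: 0.007
finger_force: 0.9
```

>>> play_rows --moves '[0,0,0,-0.002,0.008,0,0,0,0,0,-0.004,0.015,0,0,0,0,0,-0.005,0.02,0,0,0,0,0,-0.005,0.02,0,0]'

```text
clock: 6.6
tool_pos: [0.5995, 0.017, 0.1743]
tool_rot: [-0.0, -0.129, 0.992, 0.0]
force: [0.2, -0.1, 0.2]
grip_width: 0.002
finger_force: 0.0
```

>>> play_rows --moves '[0,0,0,-0.001,0.004,0,0,0,0,0,-0.001,0.004,0,0]'

```text
clock: 6.85
tool_pos: [0.5985, 0.0204, 0.1743]
tool_rot: [-0.0, -0.128, 0.992, 0.0]
force: [0.4, -0.8, 0.7]
grip_width: 0.001
finger_force: 0.0
```

Run:
```python
from h import *
s=r.sense();print(s["clock"],s["tool_pos"],s["force"])
b=cv2.resize(r.snapshot("scene")[:,:,::-1][150:310,180:400],None,fx=3.5,fy=3.5,interpolation=2)
cv2.imwrite("pics/s5.png",b)
```

```text
6.85 [0.59850494 0.02037614 0.17432055] [ 0.39466114 -0.76517725  0.68577223]
```

View pics/s5.png

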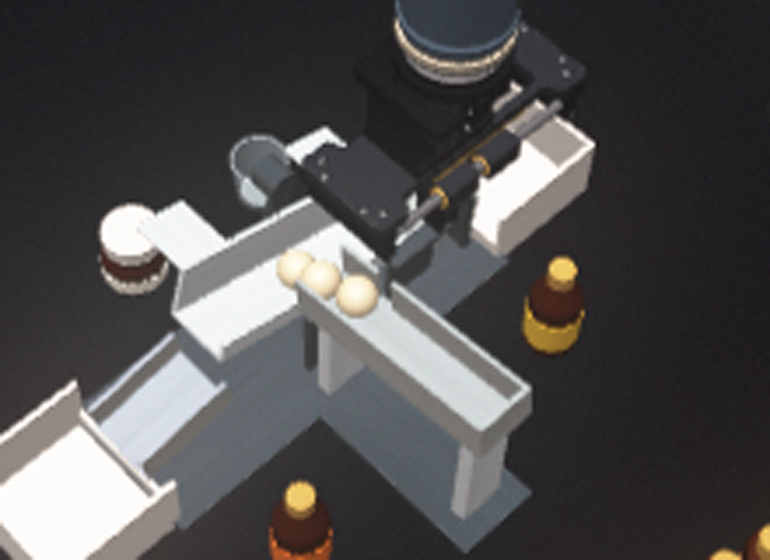

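The stop is open and the balls are rolling onto the gate, at about (295-357,267-296). I nudge in small steps until the end stop shows in the force.

>>> play_rows --moves '[0,0,0,-0.001,0.003,0,0,0,0,0,-0.001,0.003,0,0]'

```text
clock: 7.15
tool_pos: [0.5983, 0.0211, 0.1745]
tool_rot: [0.001, -0.128, 0.992, -0.001]
force: [3.1, -3.9, -2.3]
grip_width: 0.006
finger_force: 2.2
```

>>> play_rows --moves '[0,0,0,0,0.002,0,0,0,0,0,0,0.002,0,0]'

```text
clock: 7.4
tool_pos: [0.5983, 0.0212, 0.1745]
tool_rot: [0.0, -0.127, 0.992, -0.002]
force: [2.1, -7.5, -2.8]
grip_width: 0.004
finger_force: 3.7
```

The force has climbed to about 8 N with no further travel, so the stop is at its end. I back off to the right, lift clear, and let the balls settle.

>>> play_rows --moves '[0,0,0,0.002,-0.008,0,0,0,0,0,0.004,-0.016,0,0,0,0,0,0.004,-0.016,0.05,0,0,0,0,0.004,-0.016,0.11,0,0,0,0,-0.02,-0.016,0.15,0,0,0,0,-0.06,-0.016,0.15,0,0,0,0,-0.11,-0.016,0.15,0,0,0,0,-0.14,-0.016,0.15,0]'

```text
clock: 8.4
tool_pos: [0.4556, 0.0094, 0.3248]
tool_rot: [-0.0, -0.129, 0.992, 0.001]
force: [-0.4, 0.1, 0.2]
grip_width: 0.003
finger_force: 0.0
```

>>> play_rows --moves '[0,0,0,0,0,0,0,0,0,0,0,0,0,0,0,0,0,0,0,0,0,0,0,0,0,0,0,0,0,0,0,0,0,0,0,0,0,0,0,0,0,0,0,0,0,0,0,0,0,0,0,0,0,0,0,0]'

```text
clock: 9.4
tool_pos: [0.4577, 0.0091, 0.3246]
tool_rot: [0.0, -0.128, 0.992, 0.0]
force: [0.6, 0.2, -0.3]
grip_width: 0.006
finger_force: 0.0
```

Run:
```python
from h import *
s=r.sense();print(s["clock"],s["tool_pos"],s["force"])
b=cv2.resize(r.snapshot("scene")[:,:,::-1][150:310,180:400],None,fx=3.5,fy=3.5,interpolation=2)
cv2.imwrite("pics/s6.png",b)
```

```text
9.4 [0.45773541 0.00909517 0.32460049] [ 0.58271649  0.20309056 -0.31995287]
```

View pics/s6.png

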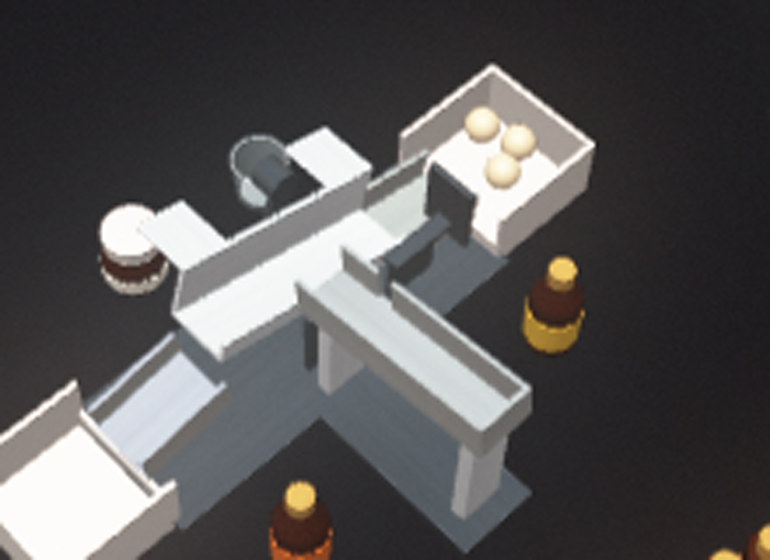

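All three balls are in the left tray, at (482,125), (519,140) and (502,170). The gate leans left, the stop is open and the arm is clear.

```bash
python3 -c "
from plant import r
print(r.hand_in())"
```

```text
the job is handed in; nothing more can be done
None
```

I rocked the gate to the left and pushed the stop fully open; all three balls rolled into the left tray, and I handed the job in at about 9.4 s (no verdict was returned).

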